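Line up the press sleeves by diameter for the hub job

TASK

Line up the four steel press sleeves by outside diameter on the row of rubber discs: the widest on the disc next to the wheel hub, then the next widest, and so on down to the thinnest at the far end. Stand each one upright and centred on its own disc, and leave the ball bearing lying where it is.

Things in the scene. Friction and masses are not known exactly. Their poses are not given: they have to be found in the camera images.
- sleeve_58_mid (a point): Loose dark steel press sleeve: a plain upright tube, 58 mm outside diameter, 42 mm bore, 52 mm tall, about 0.6 kg, the widest of the four. Point on its axis, half-way up (26 mm above its foot). z along the tube's axis. Starts upright on the bench.
- sleeve_48_mid (a point): Loose dark steel press sleeve: a plain upright tube, 48 mm outside diameter, 34 mm bore, 58 mm tall, about 0.4 kg, the second widest of the four. Point on its axis, half-way up (29 mm above its foot). z along the tube's axis. Starts upright on the bench.
- sleeve_38_mid (a point): Loose dark steel press sleeve: a plain upright tube, 38 mm outside diameter, 26 mm bore, 46 mm tall, about 0.2 kg, the second thinnest of the four. Point on its axis, half-way up (23 mm above its foot). z along the tube's axis. Starts upright on the bench.
- sleeve_28_mid (a point): Loose dark steel press sleeve: a plain upright tube, 28 mm outside diameter, 18 mm bore, 64 mm tall, about 0.2 kg, the thinnest of the four. Point on its axis, half-way up (32 mm above its foot). z along the tube's axis. Starts upright on the bench.
- disc_a: One of four alike fixed black rubber discs, 68 mm across, 3 mm thick, in a straight row at 90 mm spacing on a plywood board. Origin at the centre of its underside, 10 mm above the bench (the board's thickness), so its top is 13 mm above the bench. Which letter is where in the row changes.
- disc_b: One of four alike fixed black rubber discs, 68 mm across, 3 mm thick, in a straight row at 90 mm spacing on a plywood board. Origin at the centre of its underside, 10 mm above the bench (the board's thickness), so its top is 13 mm above the bench. Which letter is where in the row changes.
- disc_c: One of four alike fixed black rubber discs, 68 mm across, 3 mm thick, in a straight row at 90 mm spacing on a plywood board. Origin at the centre of its underside, 10 mm above the bench (the board's thickness), so its top is 13 mm above the bench. Which letter is where in the row changes.
- disc_d: One of four alike fixed black rubber discs, 68 mm across, 3 mm thick, in a straight row at 90 mm spacing on a plywood board. Origin at the centre of its underside, 10 mm above the bench (the board's thickness), so its top is 13 mm above the bench. Which letter is where in the row changes.
- hub: Fixed bright steel wheel hub standing on the bench beyond one end (either end) of the row of discs, nearly in line with it, its centre about 110 mm from the nearest disc's. Round flange 100 mm across, 12 mm thick, with five studs to 30 mm height and a stepped stub to 72 mm. Origin at the centre of its underside, z up. A 76 mm wide, 70 mm tall tin stands beyond the other end.
- bearing: Loose ball bearing lying flat on the bench among the sleeves, 52 mm across, 15 mm thick, 0.14 kg. Not to be moved. Origin at the centre of its underside.
There are look-alikes about, which are no part of the job. What is shaped like the part that bears sleeve_38_mid but green is not meant.

How it is judged (in metres and radians):
At the end, for the whole second after the job is handed in: All four sleeves stand upright (within 0.08 rad) and at rest on the discs, each axis within 13 mm of its disc's centre, in falling order of outside diameter (58, 48, 38, 28 mm) starting at the disc nearest the hub; the bearing has stayed within 20 mm of where it lay ((horizontal distance between sleeve_58_mid and disc_a below 0.013 m or horizontal distance between sleeve_58_mid and disc_b below 0.013 m or horizontal distance between sleeve_58_mid and disc_c below 0.013 m or horizontal distance between sleeve_58_mid and disc_d below 0.013 m) and horizontal distance between sleeve_58_mid and hub between 0.07 and 0.15 m and angle between the z axis of each of sleeve_58_mid, sleeve_48_mid, sleeve_38_mid, sleeve_28_mid and the z axis of hub, either way round below 0.08 rad and height (world z) of sleeve_58_mid between 0.035 and 0.043 m and linear speed of each of sleeve_58, sleeve_48, sleeve_38, sleeve_28 below 0.02 m/s and (horizontal distance between sleeve_48_mid and disc_a below 0.013 m or horizontal distance between sleeve_48_mid and disc_b below 0.013 m or horizontal distance between sleeve_48_mid and disc_c below 0.013 m or horizontal distance between sleeve_48_mid and disc_d below 0.013 m) and horizontal distance between sleeve_48_mid and hub between 0.16 and 0.24 m and height (world z) of sleeve_48_mid between 0.038 and 0.046 m and (horizontal distance between sleeve_38_mid and disc_a below 0.013 m or horizontal distance between sleeve_38_mid and disc_b below 0.013 m or horizontal distance between sleeve_38_mid and disc_c below 0.013 m or horizontal distance between sleeve_38_mid and disc_d below 0.013 m) and horizontal distance between sleeve_38_mid and hub between 0.25 and 0.33 m and height (world z) of sleeve_38_mid between 0.032 and 0.04 m and (horizontal distance between sleeve_28_mid and disc_a below 0.013 m or horizontal distance between sleeve_28_mid and disc_b below 0.013 m or horizontal distance between sleeve_28_mid and disc_c below 0.013 m or horizontal distance between sleeve_28_mid and disc_d below 0.013 m) and horizontal distance between sleeve_28_mid and hub between 0.34 and 0.42 m and height (world z) of sleeve_28_mid between 0.041 and 0.049 m); the robot touches nothing.
It fails at once if the ball bearing is moved more than 20 mm (distance of bearing from where it was at the start of the episode above 0.02 m).
It also fails if it takes over 96 s, if anything falls off the work surface, if the arm or the gripper's body presses on something with over 40 N, if the wrist force passes 120 N, or if a joint passes its speed limit or range.

ROBOT

A 6-joint arm with a two-finger parallel gripper is mounted at the origin on the work surface. World frame = base frame: x ahead of the robot, y to its left, z up, the work surface at z = 0. Lengths are in mm, angles in rad, forces in N, time in s.
With the tool pointing down it reaches from about 350 to 875 mm from the base axis. Payload 4.2 kg.
Tool frame: the origin (TCP) lies midway between the tips of the shut fingers; the grasp point (between the pads) lies 19 mm behind it; z points along the fingers, y is the line along which they close (so a half turn about z gives the same grasp; the last joint's range is limited). The gripper opens to 85 mm and grips with 20 to 120 N. Pads are 22 mm wide; open, the fingers measure 114 mm over their backs; the gripper's body (76 mm by 85 mm) begins 54 mm behind the grasp point. The pads swing forward as they close: fully open they stand 13 mm farther back than shut.
Start: joints at [1.387, 0.385, 0.008, 0, -1.194, -0.259], TCP at [267.761, 564.715, 231.312] pointing down, gripper open.
Joint ranges: [-3.14, 3.14], [-1.21, 2.06], [-1.07, 1.41], [-3.16, 2.05], [-2.99, -0.16], [-3.1, 3.1]. Speed limits (rad/s): [2.79, 2.79, 3.14, 3.14, 3.14, 3.14].

INTERFACE

Orientations are given as a unit quaternion [x, y, z, w].
In Python, from bench import arm, eyes, nets gives the robot as it stands.
- The arm moves only by the tool apply_moves, never from a script. Its arguments are lists of equal length, an entry for each row: "delta_rot": the turn, a rotation vector about the tool's x, y, z as a fraction of full scale, a list of three; "xyz": the shift along the tool's x, y, z as a fraction of full scale, a list of three; "hand": the gripper command: -1 is fully open, 1 is shut, values between are in proportion. In form: {"delta_rot": [[ax, ay, az], ...], "xyz": [[dx, dy, dz], ...], "hand": [hand, ...]}. A call has 1 to 20 rows; each row shifts and turns the commanded pose from where the row before left it, along the tool's axes as they then stand; what a row does not reach is not made up. Full scale, the value 1, is 0.025 m for a shift and 6 degrees for a turn. A row lasts 1/12 s, in which the tool goes at most 41.7 mm and 7.16 degrees, less where a joint would pass 70% of its speed; a pose out of reach is approached as far as the arm can. A call with a number of a shift or a turn outside -1 to 1 is refused whole. A call with a gripper value outside its range is refused whole. The fingers move at their own pace and stop on an object; the grip force is fixed at half the most. Time passes only in rows, so rows that do not move let the fingers close. It gives the time, the measured TCP pose, the force, the opening and the grip force at its end, in the units of the state.
- arm.read_state(): the state, without advancing time (a new reading comes with each control period).
- eyes.get_image(name): name is "scene" or "top" or "wrist"; returns a dict with "frame" (384x512x3 uint8, red, green, blue), "range_z" (384x512 float32, mm along the optical axis (not along the pixel's ray), 0 where there is no reading), "camera_matrix" (3x3 intrinsics, pixels), "R" (3x3) and "t" (3): a world point X has camera coordinates R X + t; the wrist camera has in their place "hand_eye" (4x4, takes a point from camera to tool coordinates, whose origin is the TCP and whose axes are the flange's). Camera axes: x right, y down, z forward; pixel columns grow to the right and rows downward; lengths in mm; the calibration is good to about 2 mm. A picture is of the moment at which its call begins: read the wrist's pose just before it.
- arm.job_done(): hands the job in; it is judged then, once.
Trained networks look in a picture, given as the dict that the camera call returned (one of the last four; its "shot" number tells which), for a name from the list of things; names that differ only in an ending like _2 or _b are one class to them, and where a whole thing is asked for, a point or a joint stands for the part that bears it (a point fixed in the world has none). Each returns a list of dicts, best first, with "score" (0 to 1); they miss things now and then, are a little off and sometimes report something else, mostly with a low value. They report only what shows in the picture. A call takes as long as a camera call. They do not tell look-alikes from the thing itself.
- nets.look_for(name, picture): "bbox" ([left, top, right, bottom] in pixels, round what is visible of it).
- nets.masks_of(name, picture): "region" (384x512 bool, what is visible of it) and "bbox" ([left, top, right, bottom] in pixels, round what is visible of it).
The state is a dict: "clock": time; "joints": joint angles; "joint_vel": joint speeds; "joint_efforts": joint torques, N m; "position": TCP position; "ee_rot": TCP orientation; "contact_force": force on the tool from outside, world axes, zero at the start; "wrist_torque": the same for the moment, N m; "gripper_width": finger opening in mm; "grasp_force": force on a finger pad.
Only numpy, scipy, OpenCV 4.12 (cv2) and the standard library are available. Lean on these libraries where they do the work, as an engineer would, in place of code of your own. Each camera call takes 0.05 s, during which the arm holds its last target. There are 200 camera calls.

## Working session

There is one attempt and no reset: what is moved stays moved. The work goes in short steps, Python scripts to look and compute and a tool call to move; the robot and the scene stay as the last step left them, time stands still between calls to the robot, and variables do not carry over. Pictures are saved under pics/ and viewed, at most 14 in all, crops included, and the job is handed in when it is done.

Besides the shell and the picture viewer there is one more tool, called after ">>>" in YAML: its name, and indented under it one key for each argument. apply_moves: Moves the arm, as the interface text tells. Its arguments: {"type":"object","properties":{"delta_rot":{"type":"array"},"xyz":{"type":"array"},"hand":{"type":"array"}},"required":["delta_rot","xyz","hand"]}

```bash
mkdir -p pics; ls; cat > h.py <<'E'
import numpy as np, cv2
from bench import arm, eyes, nets
def cloud(p):
    z=p["range_z"]; K=p["camera_matrix"]; v,u=np.indices(z.shape)
    c=np.stack([(u-K[0,2])/K[0,0]*z,(v-K[1,2])/K[1,1]*z,z],-1)
    w=(c-np.array(p["t"]))@np.array(p["R"])   # R^T (c-t)
    w[z==0]=np.nan
    return w
E
python3 - <<'E'
from h import *
s=arm.read_state(); print({k:np.round(v,3) for k,v in s.items()})
for n in ("top","scene"):
    p=eyes.get_image(n); cv2.imwrite(f"pics/{n}0.png",p["frame"][:,:,::-1])
    w=cloud(p); print(n, np.round(p["t"]),p["camera_matrix"][0])
    for nm in ["sleeve_58_mid","sleeve_48_mid","sleeve_38_mid","sleeve_28_mid","disc_a","hub","bearing"]:
        for r in nets.masks_of(nm,p)[:6]:
            m=r["region"]; q=w[m]; q=q[~np.isnan(q[:,0])]
            if len(q)==0: continue
            zt=np.percentile(q[:,2],95); t=q[q[:,2]>zt-6]
            (c,rad)=cv2.minEnclosingCircle(t[:,:2].astype(np.float32))
            print(nm,round(r["score"],2),np.round(r["bbox"]),"ztop",round(zt),"c",np.round(c),"r",round(rad,1),"med",np.round(np.median(t,0)),np.median(p["frame"][m],0))
E
```

```text
pics
{'clock': np.float64(0.0), 'joints': array([ 1.387e+00,  3.860e-01,  7.000e-03, -1.000e-03, -1.194e+00,
       -2.590e-01]), 'joint_vel': array([ 0.   ,  0.001, -0.   ,  0.002, -0.   , -0.   ]), 'joint_efforts': array([-1.0000e-03, -3.9229e+01,  1.8840e+01,  4.1860e+00, -5.0000e-03,
        0.0000e+00]), 'position': array([267.523, 564.214, 230.218]), 'ee_rot': array([ 0.976, -0.22 , -0.   ,  0.001]), 'contact_force': array([-0.029, -1.085,  0.04 ]), 'wrist_torque': array([-0.037, -0.001, -0.043]), 'grasp_force': np.float64(0.0), 'gripper_width': np.float64(85.835)}
top [-33. 538. 756.] [368.1491921    0.         256.41782262]
sleeve_58_mid 0.7 [103. 250. 137. 277.] ztop 54 c [384. 258.] r 27.9 med [382. 253.  53.] [36. 29. 22.]
sleeve_48_mid 0.73 [193. 214. 215. 238.] ztop 61 c [465.  87.] r 23.4 med [463.  84.  59.] [54. 48. 40.]
sleeve_38_mid 0.77 [377. 260. 404. 279.] ztop 48 c [ 378. -324.] r 18.9 med [ 379. -323.   47.] [24.  31.5 16. ]
sleeve_38_mid 0.6 [344. 257. 366. 277.] ztop 48 c [ 381. -248.] r 18.8 med [ 381. -248.   47.] [37. 31. 23.]
sleeve_38_mid 0.56 [324. 220.
[... 1906 characters left out ...]
 30.]
disc_a 0.92 [160. 203. 195. 225.] ztop 15 c [ 640. -130.] r 37.7 med [ 643. -130.   13.] [46. 38. 31.]
disc_a 0.92 [283. 239. 323. 266.] ztop 15 c [642. 141.] r 37.7 med [646. 140.  13.] [46. 38. 31.]
disc_a 0.82 [239. 225. 277. 253.] ztop 15 c [645.  49.] r 35.4 med [646.  49.  13.] [46. 38. 31.]
disc_a 0.78 [197. 214. 235. 237.] ztop 15 c [643. -42.] r 35.9 med [645. -41.  13.] [45. 38. 30.]
disc_a 0.22 [227. 152. 244. 181.] ztop 64 c [462. -97.] r 14.4 med [462. -97.  63.] [48. 39. 32.]
hub 0.57 [333. 238. 394. 300.] ztop 72 c [648. 245.] r 17.9 med [652. 246.  72.] [125. 118. 103.]
bearing 0.53 [264. 174. 290. 193.] ztop 16 c [437.  -2.] r 29.0 med [442.  -3.  13.] [100.  93.  83.]
```

View pics/top0.png

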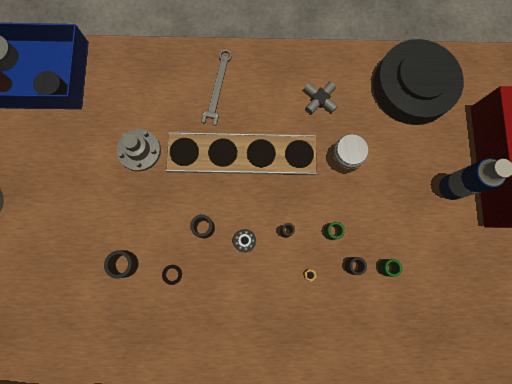

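View pics/scene0.png

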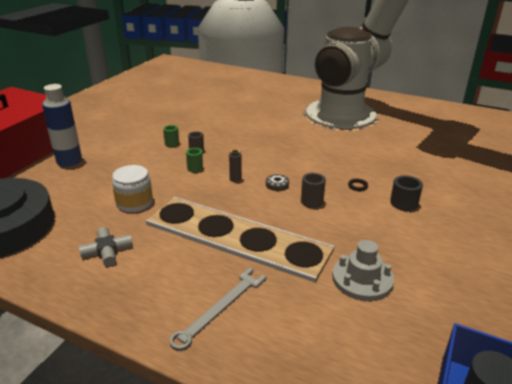

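The top view shows the hub at pixel (138,150), the discs at (184,222,261,299; ~152), and the dark sleeves 58 at (118,264), 48 at (202,226), 28 at (288,230) and 38 at (357,266). The green look-alikes are at (335,230) and (393,268), and the bearing is at (244,240). The scene view agrees, and shows the tin at the far end of the row. I'll turn the tool so that it closes along x.

>>> apply_moves:
  delta_rot:
    - [0,0,1]
    - [0,0,1]
    - [0,0,1]
    - [0,0,1]
    - [0,0,1]
    - [0,0,1]
    - [0,0,1]
    - [0,0,1]
    - [0,0,1]
    - [0,0,1]
    - [0,0,0.77]
    - [0,0,0]
  xyz:
    - [0,0,0]
    - [0,0,0]
    - [0,0,0]
    - [0,0,0]
    - [0,0,0]
    - [0,0,0]
    - [0,0,0]
    - [0,0,0]
    - [0,0,0]
    - [0,0,0]
    - [0,0,0]
    - [0,0,0]
  hand: [-1,-1,-1,-1,-1,-1,-1,-1,-1,-1,-1,-1]

```text
clock: 1.8
position: [267.8, 564.7, 231.3]
ee_rot: [-0.707, 0.708, 0.0, 0.0]
contact_force: [-0.3, -0.5, 0.5]
gripper_width: 85.3
grasp_force: 0.0
```

>>> apply_moves:
  delta_rot:
    - [0,0,0]
    - [0,0,0]
    - [0,0,0]
    - [0,0,0]
    - [0,0,0]
    - [0,0,0]
    - [0,0,0]
    - [0,0,0]
    - [0,0,0]
    - [0,0,0]
    - [0,0,0]
    - [0,0,0]
    - [0,0,0]
    - [0,0,0]
    - [0,0,0]
    - [0,0,0]
  xyz:
    - [0.87,-0.34,0]
    - [0.87,-0.34,0]
    - [0.87,-0.34,0]
    - [0.87,-0.34,0]
    - [0.87,-0.34,0]
    - [0.87,-0.34,0]
    - [0.87,-0.34,0]
    - [0.87,-0.34,0]
    - [0.87,-0.34,0]
    - [0.87,-0.34,0]
    - [0.87,-0.34,0]
    - [0.87,-0.34,0]
    - [0.87,-0.34,0]
    - [0.87,-0.34,0]
    - [0,0,0]
    - [0,0,0]
  hand: [-1,-1,-1,-1,-1,-1,-1,-1,-1,-1,-1,-1,-1,-1,-1,-1]

```text
clock: 3.13
position: [387.1, 259.5, 231.6]
ee_rot: [0.707, -0.707, -0.0, -0.0]
contact_force: [0.4, 0.2, 0.3]
gripper_width: 85.7
grasp_force: 0.0
```

```bash
cat >> h.py <<'E'
from scipy.spatial.transform import Rotation as Rn
def wcloud():
    s=arm.read_state(); p=eyes.get_image("wrist")
    H=np.array(p["hand_eye"]); z=p["range_z"]; K=p["camera_matrix"]; v,u=np.indices(z.shape)
    c=np.stack([(u-K[0,2])/K[0,0]*z,(v-K[1,2])/K[1,1]*z,z],-1)
    w=(c@H[:3,:3].T+H[:3,3])@Rn.from_quat(s["ee_rot"]).as_matrix().T+s["position"]
    w[z==0]=np.nan
    return s,p,w
def ring(w,m,dz=5):
    q=w[m]; q=q[~np.isnan(q[:,0])]; zt=np.percentile(q[:,2],95); t=q[q[:,2]>zt-dz]
    c,r=cv2.minEnclosingCircle(t[:,:2].astype(np.float32)); return np.round([*c,zt,r],1)
E
python3 - <<'E'
from h import *
s,p,w=wcloud(); cv2.imwrite("pics/w0.png",p["frame"][:,:,::-1])
print(s["clock"],np.round(s["position"],1),np.round(s["ee_rot"],4),np.round(s["joints"],2))
for r in nets.masks_of("sleeve_58_mid",p)[:3]: print(r["score"],r["bbox"],ring(w,r["region"]))
E
```

```text
3.1333 [387.1 259.5 231.6] [ 7.071e-01 -7.071e-01 -1.000e-04 -4.000e-04] [ 0.94  0.11 -0.36  0.   -1.1  -0.94]
0.81 [229.5, 136.7, 286.2, 196.0] [385.2 260.3  53.3  28.9]
```

View pics/w0.png

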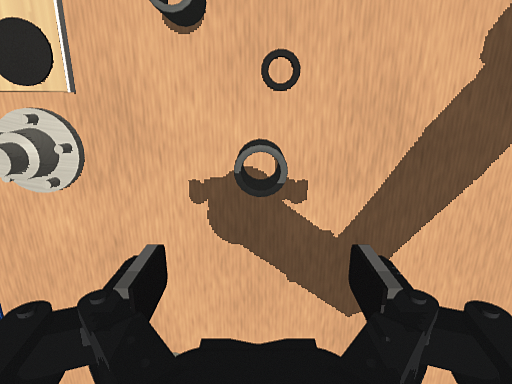

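The wrist view shows sleeve 58 at (260,167), nearly under the fingers, with the hub at the left. The wrist estimate of (385.2,260.3) agrees with the other cameras.

>>> apply_moves:
  delta_rot:
    - [0,0,0]
    - [0,0,0]
    - [0,0,0]
    - [0,0,0]
    - [0,0,0]
    - [0,0,0]
    - [0,0,0]
    - [0,0,0]
    - [0,0,0]
    - [0,0,0]
    - [0,0,0]
    - [0,0,0]
    - [0,0,0]
    - [0,0,0]
    - [0,0,0]
    - [0,0,0]
    - [0,0,0]
    - [0,0,0]
    - [0,0,0]
    - [0,0,0]
  xyz:
    - [0,0.06,1]
    - [0,0,1]
    - [0,0,1]
    - [0,0,1]
    - [0,0,1]
    - [0,0,1]
    - [0,0,1]
    - [0,0,1]
    - [0,0,0.5]
    - [0,0,0.36]
    - [0,0,0]
    - [0,0,0]
    - [0,0,0]
    - [0,0,0]
    - [0,0,0]
    - [0,0,0]
    - [0,0,0]
    - [0,0,0]
    - [0,0,0]
    - [0,0,0]
  hand: [-1,-1,-1,-1,-1,-1,-1,-1,-1,-1,-1,-1,1,1,1,1,1,1,1,1]

```text
clock: 4.9
position: [385.3, 260.7, 11.2]
ee_rot: [0.707, -0.707, -0.0, -0.001]
contact_force: [-3.7, 1.2, 5.6]
gripper_width: 56.4
grasp_force: 63.2
```

>>> apply_moves:
  delta_rot:
    - [0,0,0]
    - [0,0,0]
    - [0,0,0]
    - [0,0,0]
    - [0,0,0]
    - [0,0,0]
    - [0,0,0]
    - [0,0,0]
    - [0,0,0]
    - [0,0,0]
    - [0,0,0]
    - [0,0,0]
    - [0,0,0]
    - [0,0,0]
    - [0,0,0]
    - [0,0,0]
    - [0,0,0]
    - [0,0,0]
  xyz:
    - [0,0,-0.5]
    - [0,0,-1]
    - [0,0,-1]
    - [0,0,-1]
    - [0,0,-1]
    - [0.2,-0.46,-0.5]
    - [0.4,-0.9,0]
    - [0.4,-0.9,0]
    - [0.4,-0.9,0]
    - [0.4,-0.9,0]
    - [0.4,-0.9,0]
    - [0.4,-0.9,0]
    - [0.4,-0.9,0]
    - [0.4,-0.9,0]
    - [0.5,-0.9,0]
    - [0.5,-0.9,0]
    - [0.38,-0.8,0]
    - [0,0,0]
  hand: [1,1,1,1,1,1,1,1,1,1,1,1,1,1,1,1,1,1]

```text
clock: 6.4
position: [644.0, 138.4, 132.9]
ee_rot: [-0.706, 0.708, 0.0, -0.0]
contact_force: [0.3, -0.6, -6.4]
gripper_width: 56.2
grasp_force: 66.9
```

```bash
python3 - <<'E'
from h import *
s,p,w=wcloud(); cv2.imwrite("pics/w1.png",p["frame"][:,:,::-1])
print(s["clock"],np.round(s["position"],1),s["gripper_width"],np.round(s["contact_force"],1))
f=p["frame"].astype(int).sum(2)
ok=(abs(w[...,2]-13)<6)&(f<170)
n,l,st,ce=cv2.connectedComponentsWithStats(ok.astype(np.uint8))
for i in range(1,n):
    if st[i,4]>400: print(st[i],ring(w,l==i), np.round(np.nanmin(w[l==i],0)),np.round(np.nanmax(w[l==i],0)))
E
```

```text
6.4 [644.  138.4 132.9] 56.2499395882081 [ 0.3 -0.6 -6.4]
[ 218   31   84   90 5919] [642.6  48.9  14.5  33.8] [610.  16.   9.] [676.  82.  16.]
[439  98  32  56 439] [474.6  87.7  18.3  22.3] [474.  65.   7.] [491. 110.  19.]
[ 221  148   76   52 2763] [643.6 138.4  14.5  33.8] [611. 105.  11.] [677. 151.  16.]
```

View pics/w1.png

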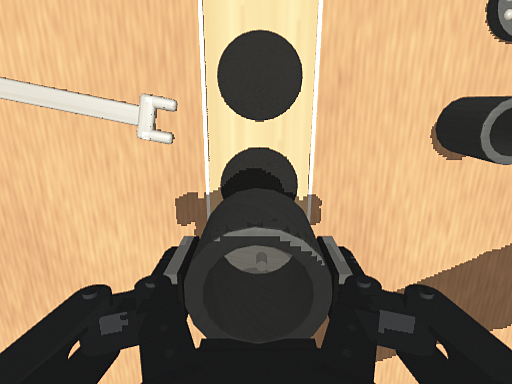

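The wrist view shows sleeve 58 held upright over the first disc, with the next disc at (260,75). Lowering it now.

>>> apply_moves:
  delta_rot:
    - [0,0,0]
    - [0,0,0]
    - [0,0,0]
    - [0,0,0]
    - [0,0,0]
    - [0,0,0]
    - [0,0,0]
    - [0,0,0]
  xyz:
    - [0,0,1]
    - [0,0,1]
    - [0,0,1]
    - [0,0,0.7]
    - [0,0,0.4]
    - [0,0,0.2]
    - [0,0,0]
    - [0,0,0]
  hand: [1,1,1,1,1,1,1,1]

```text
clock: 7.12
position: [642.3, 141.2, 28.2]
ee_rot: [0.707, -0.707, 0.0, -0.001]
contact_force: [1.0, 0.6, -5.8]
gripper_width: 56.5
grasp_force: 67.0
```

>>> apply_moves:
  delta_rot:
    - [0,0,0]
    - [0,0,0]
    - [0,0,0]
  xyz:
    - [0,0,0.06]
    - [0,0,0.04]
    - [0,0,0]
  hand: [1,1,1]

```text
clock: 7.37
position: [642.1, 141.0, 25.6]
ee_rot: [0.707, -0.707, 0.0, -0.001]
contact_force: [-0.0, 0.3, -5.9]
gripper_width: 56.7
grasp_force: 67.0
```

>>> apply_moves:
  delta_rot:
    - [0,0,0]
    - [0,0,0]
    - [0,0,0]
  xyz:
    - [0,0,0.04]
    - [0,0,0.03]
    - [0,0,0]
  hand: [1,1,1]

```text
clock: 7.62
position: [642.2, 140.9, 24.4]
ee_rot: [0.707, -0.707, 0.0, -0.0]
contact_force: [-2.1, 0.2, -0.2]
gripper_width: 56.4
grasp_force: 67.4
```

>>> apply_moves:
  delta_rot:
    - [0,0,0]
    - [0,0,0]
    - [0,0,0]
    - [0,0,0]
    - [0,0,0]
    - [0,0,0]
    - [0,0,0]
    - [0,0,0]
    - [0,0,0]
    - [0,0,0]
    - [0,0,0]
    - [0,0,0]
    - [0,0,0]
    - [0,0,0]
    - [0,0,0]
    - [0,0,0]
    - [0,0,0]
    - [0,0,0]
    - [0,0,0]
    - [0,0,0]
  xyz:
    - [0,0,0]
    - [0,0,0]
    - [0,0,0]
    - [0,0,0]
    - [0,0,0]
    - [0,0,-0.4]
    - [0,0,-1]
    - [0,0,-1]
    - [0,0,-1]
    - [0,0,-1]
    - [0.3,0.88,-1]
    - [0.3,0.88,-0.6]
    - [0.3,0.88,0]
    - [0.3,0.88,0]
    - [0.3,0.88,0]
    - [0.3,0.88,0]
    - [0.3,0.88,0]
    - [0,0.88,0]
    - [0,0,0]
    - [0,0,0]
  hand: [-1,-1,-1,-1,-1,-1,-1,-1,-1,-1,-1,-1,-1,-1,-1,-1,-1,-1,-1,-1]

```text
clock: 9.28
position: [465.5, 88.2, 174.4]
ee_rot: [0.707, -0.707, 0.0, -0.001]
contact_force: [-0.1, 0.3, 0.5]
gripper_width: 85.5
grasp_force: 0.0
```

```bash
cat > t.py <<'E'
from h import *
import sys
s,p,w=wcloud(); print(s["clock"],np.round(s["position"],1))
for r in nets.masks_of(sys.argv[1],p)[:4]: print("wrist",round(r["score"],2),np.round(r["bbox"]),ring(w,r["region"]))
p=eyes.get_image("top"); w=cloud(p)
for n in sys.argv[1:]:
    for r in nets.masks_of(n,p)[:4]: print("top",n,round(r["score"],2),ring(w,r["region"]))
E
python3 t.py sleeve_48_mid sleeve_58_mid bearing
```

```text
9.2833 [465.5  88.2 174.4]
wrist 0.59 [230. 150. 288. 213.] [466.4  87.5  59.1  23.9]
wrist 0.3 [ 26. 194. 116. 271.] [642.  140.7  66.   29.5]
top sleeve_48_mid 0.67 [641.7  48.9  16.3  34.7]
top sleeve_48_mid 0.53 [463.6  83.9  60.3  22.3]
top sleeve_58_mid 0.7 [577.7 107.1  67.5 100.5]
top bearing 0.59 [437.1  -4.7  17.3  25.8]
```

>>> apply_moves:
  delta_rot:
    - [0,0,0]
    - [0,0,0]
    - [0,0,0]
    - [0,0,0]
    - [0,0,0]
    - [0,0,0]
    - [0,0,0]
    - [0,0,0]
    - [0,0,0]
    - [0,0,0]
    - [0,0,0]
    - [0,0,0]
    - [0,0,0]
    - [0,0,0]
    - [0,0,0]
    - [0,0,0]
    - [0,0,0]
    - [0,0,0]
  xyz:
    - [0.02,-0.03,1]
    - [0,0,1]
    - [0,0,1]
    - [0,0,1]
    - [0,0,1]
    - [0,0,0.8]
    - [0,0,0.54]
    - [0,0,0]
    - [0,0,0]
    - [0,0,0]
    - [0,0,0]
    - [0,0,0]
    - [0,0,0]
    - [0,0,0]
    - [0,0,0]
    - [0,0,0]
    - [0,0,0]
    - [0,0,0]
  hand: [-1,-1,-1,-1,-1,-1,-1,-1,-1,1,1,1,1,1,1,1,1,1]

```text
clock: 11.08
position: [466.9, 88.0, 15.8]
ee_rot: [0.707, -0.707, 0.0, -0.001]
contact_force: [-1.5, -0.0, 5.7]
gripper_width: 46.5
grasp_force: 61.2
```

>>> apply_moves:
  delta_rot:
    - [0,0,0]
    - [0,0,0]
    - [0,0,0]
    - [0,0,0]
    - [0,0,0]
    - [0,0,0]
    - [0,0,0]
    - [0,0,0]
    - [0,0,0]
    - [0,0,0]
    - [0,0,0]
    - [0,0,0]
    - [0,0,0]
    - [0,0,0]
    - [0,0,0]
    - [0,0,0]
    - [0,0,0]
    - [0,0,0]
    - [0,0,0]
    - [0,0,0]
  xyz:
    - [0,0,-0.5]
    - [0,0,-1]
    - [0,0,-1]
    - [0,0,-1]
    - [0,0,-1]
    - [0.2,-0.88,-0.3]
    - [0.2,-0.88,0]
    - [0.2,-0.88,0]
    - [0.2,-0.88,0]
    - [0.2,-0.88,0]
    - [0.2,-0.88,0]
    - [0.2,-0.88,0]
    - [0.16,-0.88,0]
    - [0,0,0.4]
    - [0,0,1]
    - [0,0,1]
    - [0,0,1]
    - [0,0,0.5]
    - [0,0,0.3]
    - [0,0,0]
  hand: [1,1,1,1,1,1,1,1,1,1,1,1,1,1,1,1,1,1,1,1]

```text
clock: 12.75
position: [641.6, 48.7, 29.8]
ee_rot: [0.707, -0.707, -0.0, 0.001]
contact_force: [1.3, -0.3, -4.2]
gripper_width: 46.3
grasp_force: 63.1
```

>>> apply_moves:
  delta_rot:
    - [0,0,0]
    - [0,0,0]
  xyz:
    - [0,0,0]
    - [0,0,0]
  hand: [1,1]

```text
clock: 12.92
position: [643.1, 49.0, 30.2]
ee_rot: [0.707, -0.707, 0.0, -0.001]
contact_force: [0.3, 0.5, -3.5]
gripper_width: 46.5
grasp_force: 63.1
```

>>> apply_moves:
  delta_rot:
    - [0,0,0]
    - [0,0,0]
    - [0,0,0]
    - [0,0,0]
    - [0,0,0]
    - [0,0,0]
    - [0,0,0]
    - [0,0,0]
    - [0,0,0]
    - [0,0,0]
    - [0,0,0]
    - [0,0,0]
    - [0,0,0]
  xyz:
    - [0,0,0.05]
    - [0,0,0]
    - [0,0,0]
    - [0,0,0]
    - [0,0,0]
    - [0,0,0]
    - [0,0,0]
    - [0,0,-0.4]
    - [0,0,-1]
    - [0,0,-1]
    - [0,0,-1]
    - [0,0,-1]
    - [0,0,-1]
  hand: [1,1,-1,-1,-1,-1,-1,-1,-1,-1,-1,-1,-1]

```text
clock: 14.0
position: [642.5, 48.7, 165.5]
ee_rot: [0.707, -0.707, 0.0, -0.0]
contact_force: [1.1, -0.1, 0.2]
gripper_width: 85.4
grasp_force: 0.0
```

>>> apply_moves:
  delta_rot:
    - [0,0,0]
    - [0,0,0]
    - [0,0,0]
    - [0,0,0]
    - [0,0,0]
    - [0,0,0]
    - [0,0,0]
    - [0,0,0]
    - [0,0,0]
    - [0,0,0]
    - [0,0,0]
    - [0,0,0]
    - [0,0,0]
    - [0,0,0]
    - [0,0,0]
    - [0,0,0]
  xyz:
    - [0.85,0.75,0]
    - [0.85,0.75,0]
    - [0.85,0.75,0]
    - [0.85,0.75,0]
    - [0.85,0.75,0]
    - [0.85,0.75,0]
    - [0.85,0.75,0]
    - [0.85,0.75,0]
    - [0.85,0.75,0]
    - [0.85,0.75,0]
    - [0.85,0.75,0]
    - [0.85,0.75,0]
    - [0.85,0.75,0]
    - [0.83,0.75,0]
    - [0,0,0]
    - [0,0,0]
  hand: [-1,-1,-1,-1,-1,-1,-1,-1,-1,-1,-1,-1,-1,-1,-1,-1]

```text
clock: 15.33
position: [379.5, -249.2, 164.2]
ee_rot: [-0.706, 0.708, -0.001, 0.0]
contact_force: [0.5, -0.0, -0.4]
gripper_width: 85.5
grasp_force: 0.0
```

```bash
python3 t.py sleeve_38_mid sleeve_48_mid bearing disc_a
```

```text
15.3333 [ 379.5 -249.2  164.2]
wrist 0.75 [149. 201. 204. 252.] [ 445.4 -223.3   46.9   41.7]
wrist 0.69 [235. 155. 277. 207.] [ 382.5 -248.9   47.1   18.9]
wrist 0.55 [238.  71. 283. 118.] [ 379.3 -324.5   47.2   18.8]
top sleeve_48_mid 0.7 [641.9  47.6  73.1  23.5]
top bearing 0.87 [436.7  -4.5  17.6  25.5]
top bearing 0.65 [641.4 140.2  67.1  29. ]
top disc_a 0.95 [ 639.3 -131.8   16.4   34.1]
top disc_a 0.69 [641.3 -42.3  16.   34.8]
top disc_a 0.59 [641.5  47.9  16.3  34.1]
top disc_a 0.56 [640.7 129.6  16.2  29.7]
```

>>> apply_moves:
  delta_rot:
    - [0,0,0]
    - [0,0,0]
    - [0,0,0]
    - [0,0,0]
    - [0,0,0]
    - [0,0,0]
    - [0,0,0]
    - [0,0,0]
    - [0,0,0]
    - [0,0,0]
    - [0,0,0]
    - [0,0,0]
    - [0,0,0]
    - [0,0,0]
    - [0,0,0]
    - [0,0,0]
    - [0,0,0]
    - [0,0,0]
  xyz:
    - [0,-0.08,1]
    - [0,0,1]
    - [0,0,1]
    - [0,0,1]
    - [0,0,1]
    - [0,0,0.8]
    - [0,0,0.42]
    - [0,0,0]
    - [0,0,0]
    - [0,0,0]
    - [0,0,0]
    - [0,0,0]
    - [0,0,0]
    - [0,0,0]
    - [0,0,0]
    - [0,0,0]
    - [0,0,0]
    - [0,0,0]
  hand: [-1,-1,-1,-1,-1,-1,-1,-1,1,1,1,1,1,1,1,1,1,1]

```text
clock: 17.18
position: [382.6, -248.4, 9.0]
ee_rot: [0.707, -0.707, 0.001, -0.0]
contact_force: [-0.7, 0.6, 6.0]
gripper_width: 37.0
grasp_force: 59.7
```

>>> apply_moves:
  delta_rot:
    - [0,0,0]
    - [0,0,0]
    - [0,0,0]
    - [0,0,0]
    - [0,0,0]
    - [0,0,0]
    - [0,0,0]
    - [0,0,0]
    - [0,0,0]
    - [0,0,0]
    - [0,0,0]
    - [0,0,0]
    - [0,0,0]
    - [0,0,0]
    - [0,0,0]
    - [0,0,0]
    - [0,0,0]
    - [0,0,0]
  xyz:
    - [0,0,-0.6]
    - [0,0,-1]
    - [0,0,-1]
    - [0,0,-1]
    - [0,0,-1]
    - [-0.4,-0.5,-0.6]
    - [-0.7,-0.9,0]
    - [-0.7,-0.9,0]
    - [-0.7,-0.9,0]
    - [-0.7,-0.9,0]
    - [-0.7,-0.9,0]
    - [-0.7,-0.9,0]
    - [-0.7,-0.9,0]
    - [-0.7,-0.9,0]
    - [-0.7,-0.9,0]
    - [-0.7,-0.9,0]
    - [-0.86,-0.9,0]
    - [0,0,0]
  hand: [1,1,1,1,1,1,1,1,1,1,1,1,1,1,1,1,1,1]

```text
clock: 18.68
position: [645.7, -38.3, 137.2]
ee_rot: [0.708, -0.706, 0.001, -0.001]
contact_force: [0.4, -1.3, -2.0]
gripper_width: 37.2
grasp_force: 60.8
```

>>> apply_moves:
  delta_rot:
    - [0,0,0]
    - [0,0,0]
    - [0,0,0]
    - [0,0,0]
    - [0,0,0]
    - [0,0,0]
    - [0,0,0]
    - [0,0,0]
  xyz:
    - [0,0,1]
    - [0,0,1]
    - [0,0,1]
    - [0,0,0.9]
    - [0,0,0.5]
    - [0,0,0.2]
    - [0,0,0]
    - [0,0,0]
  hand: [1,1,1,1,1,1,1,1]

```text
clock: 19.35
position: [642.6, -41.7, 23.6]
ee_rot: [0.707, -0.707, 0.0, -0.001]
contact_force: [0.4, -0.4, -3.3]
gripper_width: 37.0
grasp_force: 60.8
```

>>> apply_moves:
  delta_rot:
    - [0,0,0]
    - [0,0,0]
    - [0,0,0]
    - [0,0,0]
    - [0,0,0]
    - [0,0,0]
    - [0,0,0]
    - [0,0,0]
    - [0,0,0]
    - [0,0,0]
    - [0,0,0]
    - [0,0,0]
    - [0,0,0]
  xyz:
    - [0,0,0.05]
    - [0,0,0]
    - [0,0,0]
    - [0,0,0]
    - [0,0,0]
    - [0,0,0]
    - [0,0,0]
    - [0,0,-0.4]
    - [0,0,-1]
    - [0,0,-1]
    - [0,0,-1]
    - [0,0,-1]
    - [0,0,-1]
  hand: [1,1,-1,-1,-1,-1,-1,-1,-1,-1,-1,-1,-1]

```text
clock: 20.43
position: [642.1, -41.8, 158.8]
ee_rot: [0.707, -0.707, 0.0, -0.0]
contact_force: [0.3, 0.5, 0.3]
gripper_width: 85.4
grasp_force: 0.0
```

>>> apply_moves:
  delta_rot:
    - [0,0,0]
    - [0,0,0]
    - [0,0,0]
    - [0,0,0]
    - [0,0,0]
    - [0,0,0]
    - [0,0,0]
    - [0,0,0]
    - [0,0,0]
    - [0,0,0]
  xyz:
    - [0.28,0.92,0]
    - [0.28,0.92,0]
    - [0.28,0.92,0]
    - [0.28,0.92,0]
    - [0.28,0.92,0]
    - [0.28,0.92,0]
    - [0.28,0.92,0]
    - [0.28,0.88,0]
    - [0,0,0]
    - [0,0,0]
  hand: [-1,-1,-1,-1,-1,-1,-1,-1,-1,-1]

```text
clock: 21.27
position: [458.7, -98.1, 157.8]
ee_rot: [-0.707, 0.707, -0.001, 0.001]
contact_force: [0.7, -0.0, -0.0]
gripper_width: 85.5
grasp_force: 0.0
```

```bash
python3 t.py sleeve_28_mid sleeve_38_mid bearing
```

```text
21.2667 [458.7 -98.1 157.8]
wrist 0.65 [240. 163. 276. 212.] [458.9 -98.   64.9  13.9]
top sleeve_38_mid 0.85 [ 378.2 -324.5   48.4   18.9]
top sleeve_38_mid 0.83 [641.1 -42.4  61.2  18.3]
top bearing 0.66 [421.5  -7.6  16.8  19.5]
```

>>> apply_moves:
  delta_rot:
    - [0,0,0]
    - [0,0,0]
    - [0,0,0]
    - [0,0,0]
    - [0,0,0]
    - [0,0,0]
    - [0,0,0]
    - [0,0,0]
    - [0,0,0]
    - [0,0,0]
    - [0,0,0]
    - [0,0,0]
    - [0,0,0]
    - [0,0,0]
    - [0,0,0]
    - [0,0,0]
    - [0,0,0]
    - [0,0,0]
    - [0,0,0]
  xyz:
    - [0,0,1]
    - [0,0,1]
    - [0,0,1]
    - [0,0,1]
    - [0,0,1]
    - [0,0,0.5]
    - [0,0,0]
    - [0,0,0]
    - [0,0,0]
    - [0,0,0]
    - [0,0,0]
    - [0,0,0]
    - [0,0,0]
    - [0,0,0]
    - [0,0,0]
    - [0,0,0]
    - [0,0,0]
    - [0,0,0]
    - [0,0,0]
  hand: [-1,-1,-1,-1,-1,-1,-1,1,1,1,1,1,1,1,1,1,1,1,1]

```text
clock: 23.15
position: [459.5, -97.7, 20.1]
ee_rot: [0.707, -0.707, 0.0, -0.0]
contact_force: [-2.1, -0.0, 6.8]
gripper_width: 26.6
grasp_force: 58.7
```

>>> apply_moves:
  delta_rot:
    - [0,0,0]
    - [0,0,0]
    - [0,0,0]
    - [0,0,0]
    - [0,0,0]
    - [0,0,0]
    - [0,0,0]
    - [0,0,0]
    - [0,0,0]
    - [0,0,0]
    - [0,0,0]
    - [0,0,0]
    - [0,0,0]
    - [0,0,0]
    - [0,0,0]
    - [0,0,0]
    - [0,0,0]
    - [0,0,0]
    - [0,0,0]
    - [0,0,0]
  xyz:
    - [0,0,-0.5]
    - [0,0,-1]
    - [0,0,-1]
    - [0,0,-1]
    - [0,0,-1]
    - [0.17,-0.91,-0.3]
    - [0.17,-0.91,0]
    - [0.17,-0.91,0]
    - [0.17,-0.91,0]
    - [0.17,-0.91,0]
    - [0.17,-0.91,0]
    - [0.17,-0.91,0]
    - [0.16,-0.91,0]
    - [0,0,0.4]
    - [0,0,1]
    - [0,0,1]
    - [0,0,1]
    - [0,0,0.5]
    - [0,0,0.3]
    - [0,0,0]
  hand: [1,1,1,1,1,1,1,1,1,1,1,1,1,1,1,1,1,1,1,1]

```text
clock: 24.82
position: [640.4, -131.4, 34.2]
ee_rot: [0.707, -0.707, -0.001, 0.001]
contact_force: [0.7, 1.0, -1.4]
gripper_width: 26.5
grasp_force: 59.4
```

>>> apply_moves:
  delta_rot:
    - [0,0,0]
    - [0,0,0]
  xyz:
    - [0,0,0]
    - [0,0,0]
  hand: [1,1]

```text
clock: 24.98
position: [641.7, -131.4, 34.9]
ee_rot: [0.707, -0.707, 0.001, -0.001]
contact_force: [0.0, 0.4, -1.6]
gripper_width: 26.7
grasp_force: 59.4
```

Lowering 1.5 mm, releasing, then rising and backing away for a check.

>>> apply_moves:
  delta_rot:
    - [0,0,0]
    - [0,0,0]
    - [0,0,0]
    - [0,0,0]
    - [0,0,0]
    - [0,0,0]
    - [0,0,0]
    - [0,0,0]
    - [0,0,0]
    - [0,0,0]
    - [0,0,0]
    - [0,0,0]
    - [0,0,0]
    - [0,0,0]
    - [0,0,0]
    - [0,0,0]
    - [0,0,0]
    - [0,0,0]
    - [0,0,0]
    - [0,0,0]
  xyz:
    - [0,0,0.05]
    - [0,0,0]
    - [0,0,0]
    - [0,0,0]
    - [0,0,0]
    - [0,0,0]
    - [0,0,0]
    - [0,0,-0.4]
    - [0,0,-1]
    - [0,0,-1]
    - [0,0,-1]
    - [0,0,-1]
    - [0,0,-1]
    - [0,0,-1]
    - [0.6,1,0]
    - [0.6,1,0]
    - [0.6,1,0]
    - [0.6,1,0]
    - [0.6,1,0]
    - [0.6,1,0]
  hand: [1,1,-1,-1,-1,-1,-1,-1,-1,-1,-1,-1,-1,-1,-1,-1,-1,-1,-1,-1]

```text
clock: 26.65
position: [489.9, -222.1, 193.8]
ee_rot: [0.707, -0.707, 0.001, -0.0]
contact_force: [0.6, 0.1, 0.0]
gripper_width: 85.2
grasp_force: 0.0
```

>>> apply_moves:
  delta_rot:
    - [0,0,0]
    - [0,0,0]
    - [0,0,0]
    - [0,0,0]
    - [0,0,0]
    - [0,0,0]
  xyz:
    - [1,0.4,0]
    - [1,0.4,0]
    - [1,0.4,0]
    - [1,0.4,0]
    - [0,0,0]
    - [0,0,0]
  hand: [-1,-1,-1,-1,-1,-1]

```text
clock: 27.15
position: [450.6, -322.6, 193.5]
ee_rot: [-0.706, 0.708, -0.0, 0.0]
contact_force: [-0.3, -0.6, 0.6]
gripper_width: 85.7
grasp_force: 0.0
```

```bash
python3 t.py sleeve_28_mid sleeve_28_mid sleeve_38_mid sleeve_48_mid sleeve_58_mid bearing disc_a hub; python3 - <<'E'
from h import *
p=eyes.get_image("top"); a=p["frame"]; b=eyes.get_image("scene")["frame"]
cv2.imwrite("pics/end.png",cv2.resize(np.vstack([a[100:290,:],b[100:310,:]])[:,:,::-1],(760,594)))
E
```

```text
27.15 [ 450.6 -322.6  193.5]
wrist 0.68 [ 70. 364.  88. 377.] [ 576.  -217.6   78.4  121.7]
top sleeve_28_mid 0.61 [ 640.5 -132.    79.1   14.2]
top sleeve_28_mid 0.61 [ 640.5 -132.    79.1   14.2]
top sleeve_38_mid 0.81 [ 457.7 -203.2   48.4   18.4]
top sleeve_38_mid 0.68 [640.5 133.8  17.8  32.7]
top sleeve_38_mid 0.47 [640.8 -41.6  61.6  18.5]
top sleeve_38_mid 0.22 [642.3  48.   72.9  23.8]
top sleeve_48_mid 0.68 [642.3  48.   73.   23.8]
top sleeve_58_mid 0.87 [640.3 139.3  67.5  28.1]
top bearing 0.9 [435.4  -4.4  17.6  25.4]
top disc_a 0.91 [640.9 -42.2  16.2  34.1]
top disc_a 0.84 [ 639.6 -131.6   18.2   33.8]
top disc_a 0.66 [641.5  48.1  16.4  33.8]
top disc_a 0.5 [639.4 134.9  16.4  32.7]
top hub 0.66 [647.6 244.3  72.9  16.7]
```

View pics/end.png

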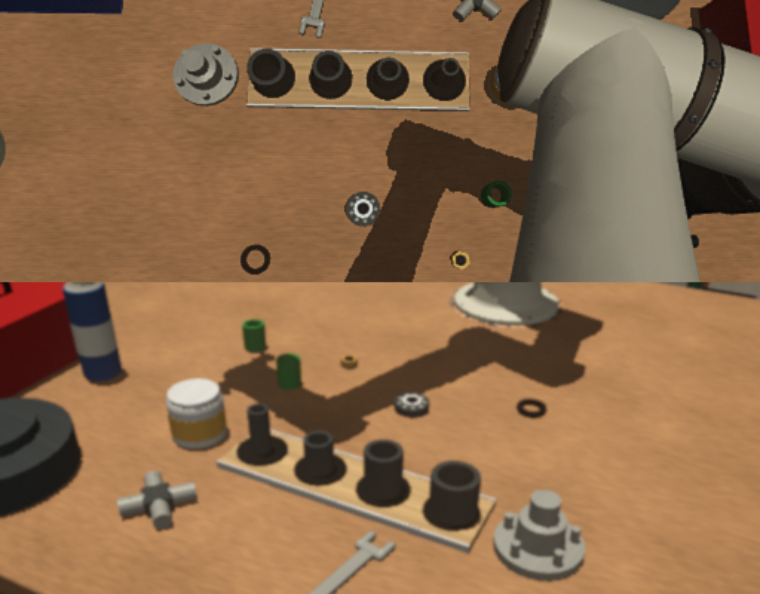

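The final view shows all four sleeves upright and centred on their discs, widest next to the hub. The bearing has not moved and the arm is clear.

```bash
python3 -c "
from bench import arm
print(arm.job_done())"
```

```text
the job is handed in; nothing more can be done
None
```

The job is handed in: the last camera check showed all four sleeves upright and within about 2 mm of their disc centres, in order 58, 48, 38, 28 from the hub, with the bearing where it lay; the hand-in call returned no verdict.

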